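Tighten the plaster mould clamp with the click wrench

ROBOT

A 7-joint arm with a two-finger parallel gripper is mounted at the origin on the work surface. World frame = base frame: x ahead of the robot, y to its left, z up, the work surface at z = 0. Lengths are in m, angles in rad, forces in N, time in s.
With the tool pointing down it reaches from about 0.425 to 0.925 m from the base axis. Payload 6.8 kg.
Tool frame: the origin (TCP) lies at the very end of the fingers, on their centre line; the grasp point (between the pads) lies 19 mm behind it; z points along the fingers, y is the line along which they close (so a half turn about z gives the same grasp; the last joint's range is limited). The gripper opens to 85 mm and grips with 20 to 120 N. Pads are 22 mm wide; open, the fingers measure 114 mm over their backs; the gripper's body (76 mm by 85 mm) begins 54 mm behind the grasp point. The pads swing forward as they close: fully open they stand 13 mm farther back than shut.
Start: joints at [1.15, 0.477, 0.022, 1.555, -0.011, 1.109, -0.083], TCP at [0.208, -0.642, 0.231] pointing down, gripper open.
Joint ranges: [-2.96, 2.96], [-0.34, 2.1], [-1.41, 1.46], [0.24, 2.44], [-1.37, 4.51], [0.17, 1.92], [-2.96, 2.96]. Speed limits (rad/s): [2.39, 2.39, 3.14, 3.14, 3.14, 3.14, 3.14].

INTERFACE

Orientations are given as a rotation vector (axis times angle).
In Python, from bench import monitor, optics, r gives the robot as it stands.
- The arm moves only by the shell command python3 -m crank 'ROWS' [OPENING] [FORCE]. ROWS is JSON, a list of rows, each a list of 2 entries, a list of its own where there are three numbers: the shift along the tool's x, y, z in cm, then the turn, a rotation vector about the tool's x, y, z in rad. A call has 1 to 5 rows; each row shifts and turns the commanded pose from where the row before left it, along the tool's axes as they then stand; what a row does not reach is not made up. A row lasts 1/10 s, in which the tool goes at most 50 mm and 8.59 degrees, less where a joint would pass 70% of its speed; a pose out of reach is approached as far as the arm can. A call is refused whole if a number of a shift passes 5 or a number of a turn 0.15, either way. A call with a gripper value outside its range is refused whole. OPENING is the finger opening in cm, from 0 to 8.54, set as the call begins (- or left out, the last holds). The fingers move at their own pace and stop on an object; FORCE is the grip in N (left out, the last holds). Time passes only in rows, so rows that do not move let the fingers close. It gives the time, the measured TCP pose, the force, the opening and the grip force at its end, in the units of the state.
- monitor.get_obs(): the state, without advancing time (a new reading comes with each control period).
- optics.grab_frame(name): name is "side" or "top"; returns (picture, depth): 384x512x3 uint8, red, green, blue; 384x512 float32, m along the optical axis (not along the pixel's ray), 0 where there is no reading.
- optics.camera_model(name): a dict with "vertical_fov" (degrees; the focal length in pixels is half the picture's height over the tangent of half this angle, whatever the lens; pixels are square), "cx", "cy" (the principal point, pixels), "R" (3x3) and "t" (3): a world point X has camera coordinates R X + t. Camera axes: x right, y down, z forward; pixel columns grow to the right and rows downward; lengths in m; the calibration is good to about 2 mm. A picture is of the moment at which its call begins. camera_model takes no time and is no camera call.
- r.hand_in(): hands the job in; it is judged then, once.
The state is a dict: "clock": time; "joints": joint angles; "qvel": joint speeds; "tau": joint torques, N m; "tcp_pos": TCP position; "orientation": TCP orientation; "contact_force": force on the tool from outside, world axes, zero at the start; "moment": the same for the moment, N m; "grip_width": finger opening in m; "gripper_force": force on a finger pad.
Only numpy, scipy, OpenCV 4.12 (cv2) and the standard library are available. Lean on these libraries where they do the work, as an engineer would, in place of code of your own. Each camera call takes 0.05 s, during which the arm holds its last target. There are 200 camera calls.

TASK

Take the red-handled click wrench from the wooden board, set its two-dog head down over the brass wing nut of the plaster mould clamp, and turn it clockwise until the wrench breaks over with a click, stopping at once so that the handle is not forced on through its break-over travel. Then lift the wrench off and put it back on the wooden board, standing on its dogs and foot as before, and leave the pot, the clay spout and the scraper alone.

Things in the scene. Friction and masses are not known exactly. Their poses are not given: they have to be found in the camera images.
- wrench: Click wrench, loose, 0.47 kg, 241 mm long, standing on two dogs under its head and a foot under its handle's end. Origin at the dogs' lower ends, midway between them, on the turning axis; z up. Steel crossbar head 34 (x) x 74 (y) x 12 mm, its underside 24 mm above the origin, with an 18 mm through hole on the turning axis that passes over the nut's stud.
- wrench_drive (a point): Same point as wrench; axes of the head: x points along the unbroken handle, y runs through the two dogs. The dogs are round, 12 mm diameter, 24 mm long, hanging under the crossbar, centred 29 mm to either side along y.
- wrench_grip (a point): Place to grip, near the centre of mass: on the handle's centre line, 130 mm from the turning axis, 36 mm above the dogs' lower ends; x along the handle away from the head, z up. The grip, red with a black stripe, is 22 mm wide and 24 mm high and runs from 95 to 205 mm from the turning axis; behind it a black end block 24 mm wide.
- wrench_foot (a point): Lower end of the round foot (12 mm diameter) under the handle's end, 223 mm from the turning axis, level with the dogs' lower ends.
- wrench_click (a joint): Break-over of handle against head, rad, 0 at rest, hinged on the turning axis. Turned clockwise (from above) the handle is rigid up to 1.6 N m (force at the grip x 130 mm, plus any twist of the gripper), then breaks over: resistance falls to two thirds at 0.05 rad, a third at 0.1, hard stop at 0.14. Past 0.04 the click is made; past 0.115 it counts as forced on. Let go, it springs back to 0.
- nut: Brass wing nut on the clamp, turning about the vertical. Origin on its axis on the clamp's top plate, 94 mm above the table. Straight wings along x and -x, 72 mm tip to tip, 8 mm thick, top at 24 mm; central steel stud, 12 mm diameter, ends at 40 mm. It turns clockwise (from above) lightly, 0.15 N m, for an unknown 0.2 to 0.6 rad, then seats hard within a few hundredths of a rad.
- nut_top (a point): Middle of the wing nut's top edge, on its axis, 24 mm above the clamp's top plate. The head's crossbar rests on this edge, the dogs' ends then level with the plate, one dog on each side of the wings. Turned clockwise, the dogs meet the wings when the dogs' line is still about 0.35 rad anticlockwise of the wings' line.
- wing_tip (a point): Top of the tip of the nut's wing along its +x, 36 mm from the axis.
- clamp: Mould clamp, fixed to the table: grey base plate 200 x 160 x 12 mm, white plaster mould 130 x 110 mm up to 82 mm, dark steel plate on it 116 x 50 mm up to 94 mm. Origin under its centre at table height, the nut's axis rises from its centre.
- board: Wooden board, fixed to the table, 340 mm (x) by 150 mm (y), 12 mm thick; origin under its centre at table height. The wrench starts on it.
- board_top (a point): Centre of the board's upper face, 12 mm above the table.
- pot: Bystander: closed-in clay pot, 112 mm wide, 70 mm high, loose; origin under its centre.
- spout: Bystander: small clay cylinder, 32 mm wide, 50 mm high, loose, standing; origin under its centre.
- scraper: Bystander: flat steel scraper with a wooden handle, lying on the table, about 280 mm long, loose; origin under its middle.

How it is judged:
On the way, in this order (a step that is already met when the one before it is completed fails the run):
1. the wrench head sits over the wing nut (horizontal distance between wrench_drive and nut_top below 0.008 m and z of wrench_drive in the frame of nut below 0.01 m and value of joint wrench_click below 0.02 rad), for 0.1 s.
2. turned on the nut, the wrench breaks over (horizontal distance between wrench_drive and nut_top below 0.008 m and z of wrench_drive in the frame of nut below 0.012 m and distance of wing_tip from where it was at the start of the episode above 0.005 m and value of joint wrench_click above 0.04 rad), for 0.05 s.
3. the wrench is lifted clear of the nut (z of wrench_drive in the frame of nut above 0.042 m), for 0.05 s.
At the end, for the whole second after the job is handed in: After the click on the nut, its wing tip is at least 5 mm from where it began; the wrench is at rest on the board, dogs and foot within 5 mm of its top, tilt under 0.08 rad, grip point within 100 mm of the board's centre, handle sprung back (under 0.02 rad) (distance of wing_tip from where it was at the start of the episode above 0.005 m and value of joint wrench_click below 0.02 rad and z of wrench_drive in the frame of board_top between -0.004 and 0.005 m and z of wrench_foot in the frame of board_top between -0.004 and 0.005 m and horizontal distance between wrench_grip and board_top below 0.1 m and angle between wrench's own z axis and vertical below 0.08 rad and linear speed of wrench below 0.02 m/s); the robot touches nothing.
It fails at once if the handle is forced on past the click, 0.115 rad or more into its break-over travel (value of joint wrench_click above 0.115 rad).
It fails at once if the pot is moved more than 25 mm (distance of pot from where it was at the start of the episode above 0.025 m).
It fails at once if the clay spout is moved more than 25 mm (distance of spout from where it was at the start of the episode above 0.025 m).
It fails at once if the scraper is moved more than 25 mm (distance of scraper from where it was at the start of the episode above 0.025 m).
It also fails if it takes over 70 s, if anything falls off the work surface, if the arm or the gripper's body presses on something with over 40 N, if the wrist force passes 120 N, or if a joint passes its speed limit or range.

## Working session

There is one attempt and no reset: what is moved stays moved. The work goes in short steps, Python scripts to look and compute and a shell command to move; the robot and the scene stay as the last step left them, time stands still between calls to the robot, and variables do not carry over. Pictures are saved under pics/ and viewed, at most 10 in all, crops included, and the job is handed in when it is done.

```bash
ls; mkdir -p pics; python3 - <<'E'
from bench import monitor, optics, r
import cv2,numpy as np
for n in("top","side"):
    p,d=optics.grab_frame(n); cv2.imwrite(f"pics/{n}0.png",p[:,:,::-1]); np.save(f"pics/{n}0.npy",d)
    m=optics.camera_model(n); print(n,m)
o=monitor.get_obs(); print(o)
E
```

```text
pics
top {'vertical_fov': 47.38388300480777, 'cx': 258.45227320424283, 'cy': 186.33022679235327, 'R': array([[-0.0280635 , -0.99960185, -0.00292963],
       [-0.99771278,  0.02819052, -0.06143703],
       [ 0.06149516,  0.0011988 , -0.99810666]]), 't': array([-0.03618846,  0.5252263 ,  1.28795736])}
side {'vertical_fov': 53.863257332791235, 'cx': 257.4875646434884, 'cy': 192.5496722425775, 'R': array([[-8.34147384e-01, -5.51541599e-01,  8.36279742e-05],
       [-4.02359522e-01,  6.08421807e-01, -6.84053887e-01],
       [ 3.77233294e-01, -5.70635409e-01, -7.29431472e-01]]), 't': array([0.4196282 , 0.29706647, 0.74798372])}
{'clock': 0.1, 'joints': array([ 1.14987875,  0.47774372,  0.02234695,  1.55632613, -0.01150538,
        1.10930628, -0.08303781]), 'qvel': array([ 2.71022785e-04, -1.10389457e-03, -1.50650548e-05, -5.37208029e-04,
        6.49380569e-05, -1.50319713e-04,  9.99164026e-06]), 'tau': array([ 4.52857377e-03, -5.97758460e+01,  1.61365494e+00, -2.81952274e+01,
        1.28700395e-02,  4.98922658e-03,  3.33005653e-05]), 'tcp_pos': array([ 0.2075528 , -0.64174676,  0.23041657]), 'orientation': array([-3.10163189e+00, -4.89238767e-01,  5.86907388e-04]), 'contact_force': array([ 0.06328808,  0.2501613 , -1.12790195]), 'moment': array([ 0.00616746, -0.00420568,  0.03412088]), 'gripper_force': 0.0, 'grip_width': 0.08519740821668867}
```

View pics/top0.png

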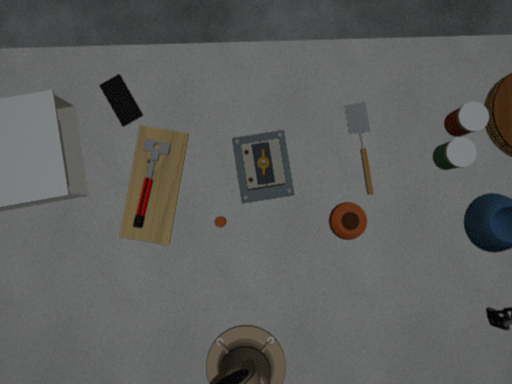

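View pics/side0.png

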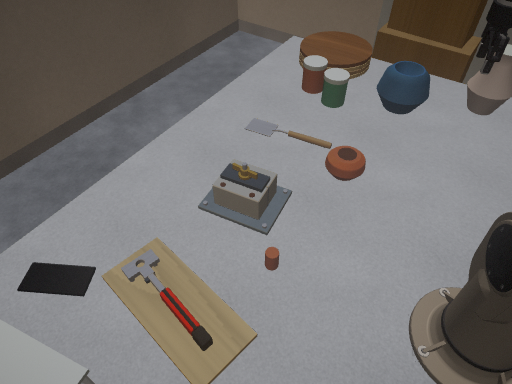

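The top view shows the wrench on the board (head at about (157,147), black end at (140,220)) and the nut on the clamp at about (263,162). The spout is at (220,221), the pot at (348,220) and the scraper at (362,150). The side view agrees, with the nut at about (244,173) and the head at about (141,265).

```bash
cat > h.py <<'E'
import numpy as np,cv2
from bench import monitor, optics, r
from scipy.spatial.transform import Rotation as Ro
def cloud(n,p,d):
    m=optics.camera_model(n); f=192/np.tan(np.radians(m['vertical_fov']/2))
    v,u=np.mgrid[:384,:512]; c=np.stack([(u-m['cx'])/f*d,(v-m['cy'])/f*d,d],-1)
    return (c-m['t'])@m['R']
def ray(n,u,v,z):
    m=optics.camera_model(n); f=192/np.tan(np.radians(m['vertical_fov']/2))
    c=-m['R'].T@m['t']; w=m['R'].T@np.array([(u-m['cx'])/f,(v-m['cy'])/f,1]); return c+w*(z-c[2])/w[2]
def proj(n,X):
    m=optics.camera_model(n); f=192/np.tan(np.radians(m['vertical_fov']/2))
    c=np.asarray(X)@m['R'].T+m['t']; return c[...,:2]/c[...,2:]*f+[m['cx'],m['cy']]
def tcp():
    o=monitor.get_obs(); return o,o['tcp_pos'],Ro.from_rotvec(o['orientation'])
E
python3 - <<'E'
from h import *
for n in("top","side"):
    p=cv2.imread(f"pics/{n}0.png")[:,:,::-1]; d=np.load(f"pics/{n}0.npy"); W=cloud(n,p,d)
    h=cv2.cvtColor(p,cv2.COLOR_RGB2HSV).astype(int); H,S,V=h[...,0],h[...,1],h[...,2]
    box=lambda m,x0,x1,y0,y1: m&(W[...,0]>x0)&(W[...,0]<x1)&(W[...,1]>y0)&(W[...,1]<y1)&(d>0)
    def rep(name,m):
        P=W[m]; 
        if len(P)<3: print(n,name,len(P)); return
        q=P[:,:2]-P[:,:2].mean(0); ev,U=np.linalg.eigh(q.T@q); a=U[:,1]
        print(n,name,len(P),P.mean(0).round(4),'z',np.percentile(P[:,2],[5,50,95]).round(3),'ang',np.arctan2(a[1],a[0]).round(3),'ext',np.ptp(q@a).round(3),np.ptp(q@U[:,0]).round(3))
        rc=cv2.minAreaRect(P[:,:2].astype(np.float32)); print('   rect',np.round(rc[0],4),np.round(rc[1],3),rc[2])
    wb=box(np.ones_like(H,bool),.2,.7,.1,.5)
    rep('red',wb&((H<6)|(H>174))&(S>150)&(V>80)&(W[...,2]>.045))
    rep('wrench z>35',wb&(W[...,2]>.035)&(W[...,2]<.08)&(W[...,0]<.56))
    rep('steel',wb&(S<60)&(W[...,2]>.035)&(W[...,2]<.08)&(W[...,0]<.56)&(W[...,0]>.3))
    rep('board',wb&(H>8)&(H<25)&(S>60)&(abs(W[...,2]-.012)<.008))
    cb=box(np.ones_like(H,bool),.35,.65,-.15,.1)
    rep('clamp plate',cb&(abs(W[...,2]-.094)<.006)&(V<90))
    rep('mould',cb&(W[...,2]>.07)&(W[...,2]<.1))
    rep('brass',cb&(H>12)&(H<32)&(S>100)&(W[...,2]>.09))
    rep('stud',cb&(W[...,2]>.125))
    rep('spout',box((W[...,2]>.03)&(S>120),.2,.45,0,.15))
    rep('pot',box((W[...,2]>.02)&(S>120),.2,.45,-.35,-.1))
    b=(p[:,:,::-1]).astype(np.uint8)
    u,v=(263,162) if n=="top" else (244,175); u2,v2=(152,180) if n=="top" else (165,300)
    A=cv2.resize(b[v-22:v+22,u-22:u+22],(390,390),interpolation=cv2.INTER_CUBIC)
    B=cv2.resize(b[v2-50:v2+50,u2-50:u2+50],(390,390),interpolation=cv2.INTER_CUBIC)
    R=np.hstack([A,B]); X=R if n=="top" else np.vstack([X,R])
cv2.imwrite("pics/crop1.png",cv2.resize(X,(600,600)))
E
```

```text
top red 176 [0.5017 0.2791 0.0609] z [0.057 0.061 0.065] ang 2.904 ext 0.106 0.021
   rect [0.5017 0.28  ] [0.021 0.106] 76.58809661865234
top wrench z>35 606 [0.4942 0.3217 0.059 ] z [0.043 0.061 0.069] ang 1.314 ext 0.227 0.149
   rect [0.5096 0.3828] [0.226 0.149] 77.00875854492188
top steel 156 [0.518  0.4351 0.0585] z [0.038 0.06  0.078] ang 1.146 ext 0.227 0.145
   rect [0.5093 0.3849] [0.224 0.144] 78.62356567382812
top board 4567 [0.5293 0.2588 0.0123] z [0.008 0.012 0.017] ang 2.926 ext 0.341 0.157
   rect [0.5393 0.2629] [0.152 0.338] 79.10868835449219
top clamp plate 579 [ 0.584  -0.0651  0.094 ] z [0.09  0.094 0.098] ang -3.006 ext 0.116 0.064
   rect [ 0.584  -0.0586] [0.116 0.064] 7.815804481506348
top mould 1587 [ 0.5825 -0.0648  0.0862] z [0.078 0.084 0.097] ang -2.935 ext 0.136 0.117
   rect [ 0.5848 -0.0653] [0.13 0.11] 7.3571624755859375
top brass 148 [ 0.5856 -0.0651  0.1095] z [0.094 0.114 0.122] ang 3.134 ext 0.071 0.034
   rect [ 0.5865 -0.0652] [0.033 0.068] 68.7617416381836
top stud 15 [ 0.5843 -0.065   0.1328] z [0.13  0.133 0.136] ang 1.885 ext 0.011 0.01
 
[... 1087 characters left out ...]
0.0517  0.0853] z [0.074 0.083 0.095] ang -2.722 ext 0.15 0.138
   rect [ 0.5837 -0.0655] [0.129 0.113] 6.683946132659912
side brass 202 [ 0.5817 -0.0608  0.1104] z [0.099 0.111 0.119] ang -3.127 ext 0.07 0.026
   rect [ 0.5834 -0.0621] [0.067 0.025] 14.741907119750977
side stud 25 [ 0.5839 -0.0643  0.1314] z [0.126 0.132 0.135] ang -3.046 ext 0.011 0.01
   rect [ 0.584  -0.0659] [0.009 0.011] 89.34801483154297
side spout 126 [0.4223 0.0651 0.0497] z [0.047 0.05  0.052] ang 1.75 ext 0.031 0.028
   rect [0.423  0.0649] [0.03  0.028] 88.98331451416016
side pot 666 [ 0.4048 -0.2823  0.0595] z [0.037 0.062 0.071] ang 0.813 ext 0.103 0.092
   rect [ 0.4078 -0.2971] [0.088 0.089] 5.544554710388184
```

View pics/crop1.png

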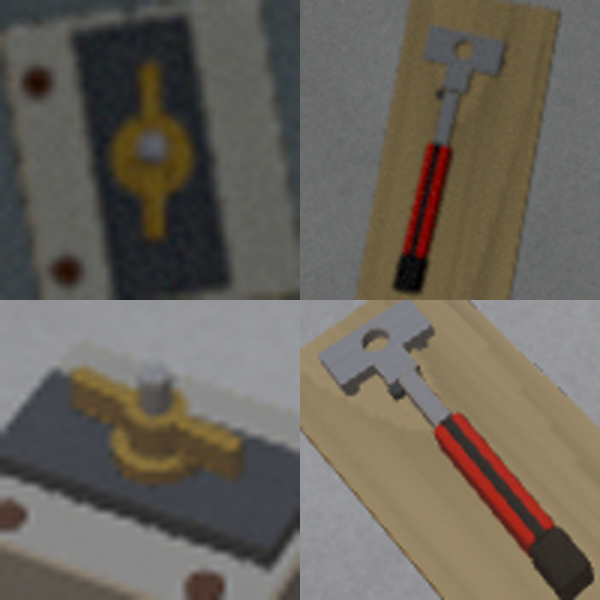

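Measured positions, all consistent with the given sizes and heights:
- **Nut:** axis at about (0.584, -0.065), with the wings along world x.
- **Wrench:** handle direction 2.90 rad, grip point at about (0.521, 0.275).

I'll swing there in an arc around the base.

```bash
python3 - <<'E'
from h import *
print(ray('top',156.3,146.7,.048), ray('side',115+(376-300)/3, 250+(340-300)/3,.048))
E
python3 -m crank '[[[5,0,0],[0,0,-0.074]],[[5,0,0],[0,0,-0.074]],[[5,0,0],[0,0,-0.074]],[[5,0,0],[0,0,-0.074]],[[5,0,0],[0,0,-0.074]]]' 6
```

```text
[0.64658957 0.24447736 0.048     ] [0.64537211 0.24405164 0.048     ]
clock: 0.6
tcp_pos: [0.432, -0.5305, 0.2308]
orientation: [-2.958, -1.056, 0.0]
contact_force: [0.6, 0.0, -0.1]
grip_width: 0.0599
gripper_force: 0.0
```

```bash
python3 -m crank '[[[5,0,0],[0,0,-0.074]],[[5,0,0],[0,0,-0.074]],[[5,0,0],[0,0,-0.074]],[[5,0,0],[0,0,-0.074]],[[5,0,0],[0,0,-0.074]]]' | tail -0
python3 -m crank '[[[5,0,0],[0,0,-0.074]],[[5,0,0],[0,0,-0.074]],[[5,0,0],[0,0,-0.074]],[[5,0,0],[0,0,-0.074]],[[5,0,0],[0,0,-0.074]]]'|tail -0
python3 -m crank '[[[5,0,0],[0,0,-0.074]],[[5,0,0],[0,0,-0.074]],[[5,0,0],[0,0,-0.074]],[[5,0,0],[0,0,-0.074]],[[5,0,0],[0,0,-0.074]]]'
cat >> h.py <<'E'
def togo(x,y,z,yaw):
    o,p,Rm=tcp(); s=Rm.inv().apply(np.array([x,y,z])-p)*100
    T=Ro.from_matrix(np.array([[np.cos(yaw),np.sin(yaw),0],[np.sin(yaw),-np.cos(yaw),0],[0,0,-1]]))
    tr=(Rm.inv()*T).as_rotvec(); X=Rm.as_matrix()
    print('t',o['clock'],'pos',p.round(4),'yaw',np.arctan2(X[1,0],X[0,0]).round(4),'tilt',X[:2,2].round(4),'F',o['contact_force'].round(1),'M',o['moment'].round(2),'w',o['grip_width'])
    print('shift cm (in present axes)',s.round(2),'turn',tr.round(4),'q7',o['joints'][6])
E
python3 -c "
from h import *; togo(.5207,.2754,.12,2.902)"
```

```text
clock: 2.1
tcp_pos: [0.6877, 0.1341, 0.2307]
orientation: [-1.958, -2.456, 0.001]
contact_force: [0.8, 1.4, -0.7]
grip_width: 0.0599
gripper_force: 0.0
t 2.1 pos [0.6877 0.1341 0.2307] yaw 1.7955 tilt [-0.0006 -0.0002] F [ 0.8  1.4 -0.7] M [ 0.07 -0.08  0.06] w 0.0598694405456999
shift cm (in present axes) [ 17.49 -13.12  11.08] turn [-6.0000e-04 -4.0000e-04 -1.1065e+00] q7 -0.25856674213873304Exception ignored on flushing sys.stdout:
BrokenPipeError: [Errno 32] Broken pipe
Exception ignored on flushing sys.stdout:
BrokenPipeError: [Errno 32] Broken pipe
```

```bash
python3 -m crank '[[[3.5,-2.62,2.2],[0,0,0]],[[3.5,-2.62,2.2],[0,0,0]],[[3.5,-2.62,2.2],[0,0,0]],[[3.5,-2.62,2.2],[0,0,0]],[[3.5,-2.62,2.2],[0,0,0]]]' 6 >/dev/null
python3 -m crank '[[[0,0,0],[0,0,-0.138]],[[0,0,0],[0,0,-0.138]],[[0,0,0],[0,0,-0.138]],[[0,0,0],[0,0,-0.138]],[[0,0,0],[0,0,-0.138]]]' >/dev/null
python3 -m crank '[[[0,0,0],[0,0,-0.138]],[[0,0,0],[0,0,-0.138]],[[0,0,0],[0,0,-0.138]],[[0,0,0],[0,0,0]]]' >/dev/null
python3 - <<'E'
from h import *
togo(.5207,.2754,.029,2.902)
p,d=optics.grab_frame("side"); cv2.imwrite("pics/s1.png",cv2.resize(p[200:384,60:300,::-1],None,fx=3,fy=3))
E
```

```text
t 3.5 pos [0.5215 0.2738 0.1208] yaw 2.8975 tilt [-0.0011 -0.0001] F [ 0.3 -0.3  1. ] M [-0.01  0.02  0.01] w 0.05967694572207539
shift cm (in present axes) [0.11 0.14 9.18] turn [-0.0004 -0.0011 -0.0045] q7 0.3240499356582997
```

View pics/s1.png

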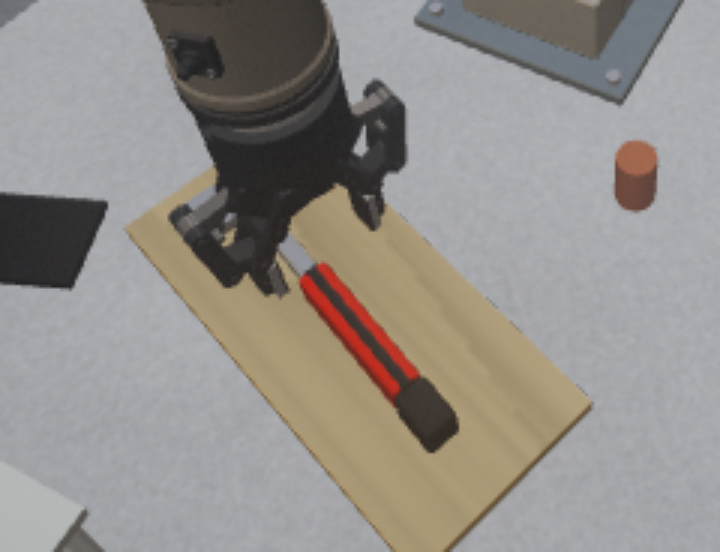

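The open fingers straddle the handle in line with it (fingertips at about (275,290) and (375,222) in the crop). I'll descend and grip.

```bash
python3 -m crank '[[[0.1,0.14,3],[0,0,-0.0045]],[[0,0,3],[0,0,0]],[[0,0,3.15],[0,0,0]],[[0,0,0],[0,0,0]]]' >/dev/null
python3 -c "
from h import *; togo(.5207,.2754,.029,2.902)"
python3 -m crank '[[[0,0,0],[0,0,0]],[[0,0,0],[0,0,0]],[[0,0,0],[0,0,0]],[[0,0,0],[0,0,0]],[[0,0,0],[0,0,0]]]' 0 70
python3 -m crank '[[[0,0,0],[0,0,0]],[[0,0,-1],[0,0,0]],[[0,0,-2],[0,0,0]],[[0,0,-3],[0,0,0]],[[0,0,0],[0,0,0]]]' 
python3 -c "
from h import *; togo(.5207,.2754,.029,2.902)"
```

```text
t 3.95 pos [0.5185 0.2737 0.0261] yaw 2.8984 tilt [-0.0061 -0.0041] F [-0.2 -0.5  0.3] M [ 0.03  0.05 -0.01] w 0.05998491743516435
shift cm (in present axes) [-0.17  0.21 -0.29] turn [-0.0054 -0.0049 -0.0036] q7 0.23077238098941064
clock: 4.45
tcp_pos: [0.522, 0.2762, 0.0317]
orientation: [0.377, 3.116, 0.002]
contact_force: [-1.3, -2.0, 5.5]
grip_width: 0.0214
gripper_force: 68.7
clock: 4.95
tcp_pos: [0.523, 0.2776, 0.0939]
orientation: [0.376, 3.114, 0.007]
contact_force: [0.3, 1.3, -4.3]
grip_width: 0.0208
gripper_force: 69.4
t 4.95 pos [0.523  0.2776 0.0939] yaw 2.901 tilt [0.0056 0.0036] F [ 0.3  1.3 -4.3] M [ 0.17 -0.1   0.03] w 0.02083491096202732
shift cm (in present axes) [ 0.2  -0.3   6.48] turn [ 0.0048  0.0046 -0.001 ] q7 0.2941419073905082
```

```bash
python3 -m crank '[[[0,0,-3],[0,0,0]],[[0,0,-4],[0,0,0]],[[0,0,-3.6],[0,0,0]],[[0,0,0],[0,0,0.1]],[[0,0,0],[0,0,-0.1]]]' >/dev/null
python3 -m crank '[[[-0.38,-2,0],[0,0,0]],[[-0.38,-3.3,0],[0,0,0]],[[-0.38,-3.3,0],[0,0,0]],[[-0.38,-3.3,0],[0,0,0]],[[-0.38,-3.3,0],[0,0,0]]]' >/dev/null
python3 -m crank '[[[-0.38,-3.3,0],[0,0,0]],[[-0.38,-3.3,0],[0,0,0]],[[-0.38,-2,0],[0,0,0]],[[0,-1.2,0],[0,0,0]],[[0,0,0],[0,0,0.1]]]' >/dev/null
python3 -m crank '[[[0,0,0],[0,0,0.12]],[[0,0,0],[0,0,0.12]],[[0,0,0],[0,0,0.12]],[[0,0,0],[0,0,0.09]],[[0,0,0],[0,0,0]]]' >/dev/null
python3 - <<'E'
from h import *
optics.grab_frame("top");optics.grab_frame("top")
for n in("top","side"):
    p,d=optics.grab_frame(n); np.savez(f"pics/{n}2.npz",p=p,d=d)
    u,v=np.round(proj(n,[.56,-.03,.19])).astype(int); print(n,u,v)
    c=cv2.resize(p[v-55:v+55,u-55:u+55,::-1],(400,400),interpolation=cv2.INTER_CUBIC); X=c if n=="top" else np.hstack([X,c])
    W=cloud(n,p,d); hsv=cv2.cvtColor(p,cv2.COLOR_RGB2HSV)
    m=(W[...,2]>.14)&(W[...,2]<.26)&(W[...,0]>.53)&(W[...,0]<.66)&(W[...,1]<.01)&(W[...,1]>-.16)
    P=W[m]; print(len(P),P.mean(0).round(4),np.percentile(P[:,2],[5,50,95]).round(4),[np.round(a,4) for a in cv2.minAreaRect(P[:,:2].astype(np.float32))])
cv2.imwrite("pics/c2.png",X)
togo(.493,.0271,.2,2.35)
E
```

```text
top 250 169
539 [ 0.5727 -0.0542  0.2127] [0.2077 0.2124 0.2195] [array([ 0.5619, -0.0431]), array([0.0743, 0.0937]), np.float64(44.3211)]
side 244 158
62 [ 0.6053 -0.0452  0.2103] [0.2082 0.2115 0.2131] [array([ 0.6027, -0.045 ]), array([0.0164, 0.0346]), np.float64(44.2106)]
t 7.15 pos [0.4909 0.0261 0.1957] yaw 2.3537 tilt [-0.0002  0.0002] F [-0.3 -0.3 -4.9] M [ 0.01 -0.01  0.05] w 0.020193853767317988
shift cm (in present axes) [-0.08  0.22 -0.43] turn [-0.     -0.0003  0.0037] q7 0.376674311231076
```

View pics/c2.png

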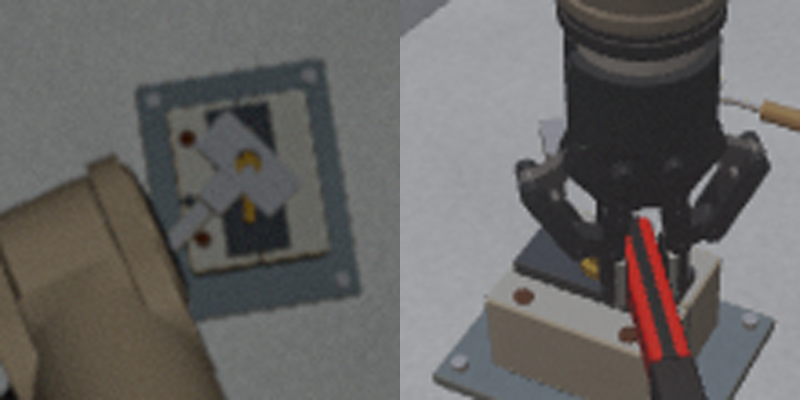

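```bash
python3 - <<'E'
from h import *
print('hole',ray('top',263.2,158.55,.2124))
f=np.load('pics/top2.npz'); p,d=f['p'],f['d']; W=cloud('top',p,d)
# mask of head by depth, re-projected on plane z=.2124 (less noisy than depth)
m=(W[...,2]>.19)&(W[...,2]<.235)&(W[...,0]>.53)&(W[...,0]<.66)&(W[...,1]<.01)&(W[...,1]>-.16)
P=np.array([ray('top',u,v,.2124) for v,u in np.argwhere(m)])[:,:2]
from scipy.optimize import minimize
def model(x,q):
    c,s=np.cos(x[2]),np.sin(x[2]); e=q-x[:2]; a=e@[c,s]; b=e@[-s,c]
    return (abs(a)<.017)&(abs(b)<.037)&(np.hypot(a,b)>.009)
mm=np.argwhere(np.ones((60,60)))+[130,235]; Q=np.array([ray('top',u,v,.2124) for v,u in mm])[:,:2]; M=m[mm[:,0],mm[:,1]]
def cost(x):
    c,s=np.cos(x[2]),np.sin(x[2]); a=(Q-x[:2])@[c,s]; k=a<.014
    return (sum((model(x,Q+np.array([i,j]))!=M)[k].sum() for i in(-.0008,.0008) for j in(-.0008,.0008)))
best=min(((cost([x,y,t]),x,y,t) for x in np.arange(.578,.588,.001) for y in np.arange(-.070,-.060,.001) for t in(2.31,2.33,2.35,2.37)))
print(best)
# nut axis from first top frame: stud top & plate
d0=np.load('pics/top0.npy'); 
print('stud top ray', ray('top',241+152*44/300,140+146*44/300,.134), 'side', ray('side',222+155*44/300,153+(368-300)*44/300,.134))
E
```

```text
hole [ 0.58225027 -0.06523911  0.2124    ]Traceback (most recent call last):
  File "<stdin>", line 11, in <module>
  File "h.py", line 9, in ray
    m=optics.camera_model(n); f=192/np.tan(np.radians(m['vertical_fov']/2))
ValueError: time passes only in moves, steps and waits
```

The head sits within 2 mm of the nut axis: measured at (0.5825, -0.065) against (0.584, -0.065). I'll shift that 1.5 mm and go down to just above the stud.

```bash
python3 -m crank '[[[-0.1,0.1,2],[0,0,0]],[[0,0,2],[0,0,0]],[[0,0,1.8],[0,0,0]],[[0,0,0],[0,0,0]],[[0,0,0],[0,0,0]]]' >/dev/null
python3 - <<'E'
from h import *
p,d=optics.grab_frame("top"); 
u,v=263,160
cv2.imwrite("pics/c3.png",cv2.resize(p[v-25:v+25,u-25:u+25,::-1],(600,600),interpolation=cv2.INTER_CUBIC))
togo(.4925,.0271,.113,2.35)
for q in([.584,-.065,.118+.036],[.584,-.065,.134]): print(proj('top',q))
E
```

```text
t 7.7 pos [0.4931 0.026  0.1386] yaw 2.3518 tilt [0.0011 0.0004] F [ 0.4  0.5 -4.5] M [-0.   -0.01 -0.06] w 0.020852833664895595
shift cm (in present axes) [0.12 0.03 2.56] turn [0.001  0.0005 0.0018] q7 0.3015845018669792
[262.91928537 160.62788578]
[262.86589792 161.51080575]
```

View pics/c3.png

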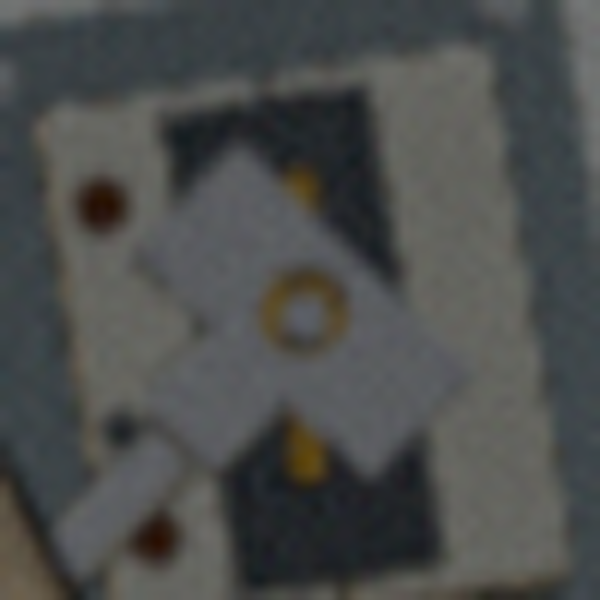

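The stud shows inside the hole, at about (303,316) against the hole centre at (303,312). The wings lie clear between the dogs. I'll go down slowly and watch the force.

```bash
python3 -m crank '[[[-0.06,0.06,0.6],[0,0,0]],[[0,0,0.6],[0,0,0]],[[0,0,0.6],[0,0,0]],[[0,0,0.3],[0,0,0]],[[0,0,0],[0,0,0]]]'
python3 -m crank '[[[0,0,0.2],[0,0,0]],[[0,0,0.1],[0,0,0]],[[0,0,0],[0,0,0]],[[0,0,0],[0,0,0]]]'
python3 -c "
from h import *; togo(.4925,.0271,.113,2.35)"
```

```text
clock: 8.2
tcp_pos: [0.4929, 0.0257, 0.1162]
orientation: [-1.209, -2.899, 0.001]
contact_force: [0.6, 0.5, -5.1]
grip_width: 0.0208
gripper_force: 70.0
clock: 8.6
tcp_pos: [0.4935, 0.0258, 0.1139]
orientation: [1.209, 2.899, 0.0]
contact_force: [0.1, 0.7, -3.7]
grip_width: 0.0209
gripper_force: 70.1
t 8.6 pos [0.4935 0.0258 0.1139] yaw 2.3513 tilt [ 0.0003 -0.    ] F [ 0.1  0.7 -3.7] M [ 0.04 -0.   -0.03] w 0.020850525514730194
shift cm (in present axes) [0.16 0.03 0.09] turn [0.0002 0.0002 0.0013] q7 0.2676635717479042
```

The head is seated: dog ends at about 0.0945 m and no side force. I'll turn clockwise in arcs about the nut axis while watching the torque about it.

```bash
cat > tq.py <<'E'
from h import *; import sys
o,p,Rm=tcp(); X=Rm.as_matrix(); F=o['contact_force']; rx,ry=p[:2]-[.584,-.065]
T=rx*F[1]-ry*F[0]+o['moment'][2]
print('t',round(o['clock'],2),'yaw %.4f'%np.arctan2(X[1,0],X[0,0]),'th %.4f'%np.arctan2(ry,rx),'L %.4f'%np.hypot(rx,ry),'z %.4f'%p[2],'F',F.round(1),'Mz %.2f'%o['moment'][2],'T %.2f'%T)
sys.exit(int(len(sys.argv)>1 and abs(T)>float(sys.argv[1])))
E
python3 tq.py
python3 -m crank '[[[-0.06,1.3,0],[0,0,0.1]],[[-0.06,1.3,0],[0,0,0.1]],[[-0.06,1.3,0],[0,0,0.1]],[[0,0,0],[0,0,0]]]' >/dev/null; python3 tq.py 
python3 -m crank '[[[0,0.39,0],[0,0,0.03]],[[-0.01,0.39,0],[0,0,0.03]],[[0,0,0],[0,0,0]]]' >/dev/null; python3 tq.py
```

```text
t 8.6 yaw 2.3513 th 2.3549 L 0.1282 z 0.1139 F [ 0.1  0.7 -3.7] Mz -0.03 T -0.10
t 9.0 yaw 2.0516 th 2.0355 L 0.1289 z 0.1143 F [ 0.3 -0.5 -5.2] Mz 0.02 T 0.01
t 9.3 yaw 1.9906 th 1.9900 L 0.1282 z 0.1139 F [ 0.3  0.9 -4.1] Mz 0.06 T -0.03
```

```bash

python3 -m crank '[[[-0.01,0.39,0],[0,0,0.03]],[[-0.01,0.39,0],[0,0,0.03]],[[0,0,0],[0,0,0]]]' >/dev/null; python3 tq.py 0.6 &&
python3 -m crank '[[[-0.01,0.39,0],[0,0,0.03]],[[-0.01,0.39,0],[0,0,0.03]],[[0,0,0],[0,0,0]]]' >/dev/null; python3 tq.py 0.6 &&
python3 -m crank '[[[-0.01,0.39,0],[0,0,0.03]],[[0,0,0],[0,0,0]]]' >/dev/null; python3 tq.py 0.6 && 
python3 -m crank '[[[-0.01,0.39,0],[0,0,0.03]],[[0,0,0],[0,0,0]]]' >/dev/null; python3 tq.py 0.6
```

```text
t 9.6 yaw 1.9298 th 1.9296 L 0.1283 z 0.1137 F [-0.1  0.3 -3.7] Mz -0.08 T -0.08
t 9.9 yaw 1.8695 th 1.8671 L 0.1282 z 0.1137 F [-0.6 -0.9 -2.9] Mz -0.03 T 0.07
t 10.1 yaw 1.8397 th 1.8361 L 0.1282 z 0.1138 F [-1.8  0.1 -4.2] Mz -0.04 T 0.18
t 10.3 yaw 1.8097 th 1.8053 L 0.1282 z 0.1138 F [-1.6  1.5 -4.5] Mz -0.00 T 0.15
```

Contact came at a yaw of about 1.87, and the nut now turns lightly at T ≈ 0.15 N m. I'll go on in small guarded steps.

```bash

python3 -m crank '[[[-0.01,0.39,0],[0,0,0.03]],[[-0.01,0.39,0],[0,0,0.03]],[[0,0,0],[0,0,0]]]' >/dev/null && python3 tq.py 0.5 &&
python3 -m crank '[[[0,0.26,0],[0,0,0.02]],[[-0.01,0.26,0],[0,0,0.02]],[[0,0,0],[0,0,0]]]' >/dev/null && python3 tq.py 0.5 &&
python3 -m crank '[[[0,0.26,0],[0,0,0.02]],[[0,0,0],[0,0,0]]]' >/dev/null && python3 tq.py 0.5 && 
python3 -m crank '[[[0,0.26,0],[0,0,0.02]],[[0,0,0],[0,0,0]]]' >/dev/null && python3 tq.py 0.5 && 
python3 -m crank '[[[-0.01,0.26,0],[0,0,0.02]],[[0,0,0],[0,0,0]]]' >/dev/null && python3 tq.py 0.5 && 
python3 -m crank '[[[0,0.26,0],[0,0,0.02]],[[0,0,0],[0,0,0]]]' >/dev/null && python3 tq.py 0.5 && 
python3 -m crank '[[[0,0.26,0],[0,0,0.02]],[[0,0,0],[0,0,0]]]' >/dev/null && python3 tq.py 0.5
```

```text
t 10.6 yaw 1.7496 th 1.7433 L 0.1282 z 0.1138 F [-1.2  0.6 -3.6] Mz -0.02 T 0.11
t 10.9 yaw 1.7103 th 1.7038 L 0.1282 z 0.1138 F [-2.2  1.4 -3.8] Mz -0.07 T 0.19
t 11.1 yaw 1.6903 th 1.6839 L 0.1282 z 0.1138 F [-0.9  1.5 -4. ] Mz 0.01 T 0.10
t 11.3 yaw 1.6703 th 1.6638 L 0.1282 z 0.1138 F [-1.2  2.2 -2.9] Mz 0.02 T 0.16
t 11.5 yaw 1.6503 th 1.6433 L 0.1283 z 0.1139 F [ 0.2  2.7 -3.5] Mz 0.01 T -0.04
t 11.7 yaw 1.6303 th 1.6231 L 0.1283 z 0.1138 F [-0.6  2.4 -3.7] Mz 0.03 T 0.09
t 11.9 yaw 1.6102 th 1.6028 L 0.1283 z 0.1138 F [-1.1  2.9 -3.8] Mz 0.04 T 0.17
```

```bash

python3 -m crank '[[[0.02,0.26,0],[0,0,0.02]],[[0,0,0],[0,0,0]]]' >/dev/null && python3 tq.py 0.5 &&
python3 -m crank '[[[0.02,0.26,0],[0,0,0.02]],[[0,0,0],[0,0,0]]]' >/dev/null && python3 tq.py 0.5 &&
python3 -m crank '[[[0,0.26,0],[0,0,0.02]],[[0,0,0],[0,0,0]]]' >/dev/null && python3 tq.py 0.5 && 
python3 -m crank '[[[0,0.26,0],[0,0,0.02]],[[0,0,0],[0,0,0]]]' >/dev/null && python3 tq.py 0.5 && 
python3 -m crank '[[[0,0.26,0],[0,0,0.02]],[[0,0,0],[0,0,0]]]' >/dev/null && python3 tq.py 0.5 && 
python3 -m crank '[[[0,0.26,0],[0,0,0.02]],[[0,0,0],[0,0,0]]]' >/dev/null && python3 tq.py 0.5 && 
python3 -m crank '[[[0,0.26,0],[0,0,0.02]],[[0,0,0],[0,0,0]]]' >/dev/null && python3 tq.py 0.5 &&
python3 -m crank '[[[0,0.26,0],[0,0,0.02]],[[0,0,0],[0,0,0]]]' >/dev/null && python3 tq.py 0.5
```

```text
t 12.1 yaw 1.5901 th 1.5826 L 0.1283 z 0.1138 F [ 0.5  2.2 -4. ] Mz 0.02 T -0.04
t 12.3 yaw 1.5700 th 1.5624 L 0.1284 z 0.1138 F [ 0.   1.5 -4.1] Mz 0.04 T 0.04
t 12.5 yaw 1.5499 th 1.5422 L 0.1285 z 0.1138 F [ 0.3  0.9 -2.8] Mz 0.06 T 0.02
t 12.7 yaw 1.5300 th 1.5220 L 0.1285 z 0.1138 F [-0.9  0.9 -4.1] Mz 0.05 T 0.17
t 12.9 yaw 1.5104 th 1.5041 L 0.1285 z 0.1137 F [-0.5  1.4 -4. ] Mz 0.23 T 0.30
t 13.1 yaw 1.4914 th 1.4884 L 0.1286 z 0.1135 F [-2.6  0.  -4.2] Mz 0.51 T 0.84
```

Seating starts at a yaw of about 1.51 and the torque is rising. I'll use finer steps.

```bash

python3 -m crank '[[[0,0.13,0],[0,0,0.01]],[[0,0,0],[0,0,0]]]' >/dev/null && python3 tq.py 1.3 &&
python3 -m crank '[[[0,0.13,0],[0,0,0.01]],[[0,0,0],[0,0,0]]]' >/dev/null && python3 tq.py 1.3 &&
python3 -m crank '[[[0,0.13,0],[0,0,0.01]],[[0,0,0],[0,0,0]]]' >/dev/null && python3 tq.py 1.3
```

```text
t 13.3 yaw 1.4818 th 1.4806 L 0.1286 z 0.1134 F [-4.8 -0.3 -2.5] Mz 0.72 T 1.34
```

```bash

python3 -m crank '[[[0,0.13,0],[0,0,0.01]],[[0,0,0],[0,0,0]]]' >/dev/null && python3 tq.py 9 &&
python3 -m crank '[[[0,0.13,0],[0,0,0.01]],[[0,0,0],[0,0,0]]]' >/dev/null && python3 tq.py 9
```

```text
t 13.5 yaw 1.4722 th 1.4726 L 0.1287 z 0.1134 F [-6.5  0.  -2.2] Mz 0.94 T 1.78
t 13.7 yaw 1.4619 th 1.4611 L 0.1287 z 0.1134 F [-5.7 -0.8 -1.7] Mz 0.85 T 1.57
```

It broke over at a yaw of about 1.473, and the torque is falling now. I'll advance to about 0.07 rad past that.

```bash

python3 -m crank '[[[0,0.13,0],[0,0,0.01]],[[0,0,0],[0,0,0]]]' >/dev/null && python3 tq.py 9 &&
python3 -m crank '[[[0,0.13,0],[0,0,0.01]],[[0,0,0],[0,0,0]]]' >/dev/null && python3 tq.py 9 &&
python3 -m crank '[[[0,0.13,0],[0,0,0.01]],[[0,0,0],[0,0,0]]]' >/dev/null && python3 tq.py 9
```

```text
t 13.9 yaw 1.4516 th 1.4493 L 0.1287 z 0.1135 F [-5.2 -0.7 -3.2] Mz 0.68 T 1.34
t 14.1 yaw 1.4412 th 1.4375 L 0.1287 z 0.1135 F [-5.7  0.4 -3.4] Mz 0.63 T 1.36
t 14.3 yaw 1.4308 th 1.4257 L 0.1287 z 0.1136 F [-4.9 -0.  -2.7] Mz 0.50 T 1.13
```

```bash

python3 -m crank '[[[0,0.13,0],[0,0,0.01]],[[0,0,0],[0,0,0]]]' >/dev/null && python3 tq.py 9 &&
python3 -m crank '[[[0,0.1,0],[0,0,0.008]],[[0,0,0],[0,0,0]]]' >/dev/null && python3 tq.py 9
```

```text
t 14.5 yaw 1.4206 th 1.4144 L 0.1287 z 0.1136 F [-6.1 -0.1 -3.6] Mz 0.44 T 1.21
t 14.7 yaw 1.4127 th 1.4059 L 0.1287 z 0.1137 F [-4.7 -0.9 -3.9] Mz 0.39 T 0.97
```

The handle is at least 0.06 rad past break-over and the torque has dropped, so the click is made. I'll back off and lift.

```bash

python3 -m crank '[[[0,-0.39,0],[0,0,-0.03]],[[0,-0.39,0],[0,0,-0.03]],[[-0.01,-0.52,0],[0,0,-0.04]],[[-0.01,-0.52,0],[0,0,-0.04]],[[0,0,0],[0,0,0]]]' >/dev/null && python3 tq.py 
python3 -m crank '[[[0,-0.26,0],[0,0,-0.02]],[[0,-0.26,0],[0,0,-0.02]],[[0,0,0],[0,0,0]]]' >/dev/null && python3 tq.py 
python3 -m crank '[[[0,0,-0.5],[0,0,0]],[[0,0,-0.5],[0,0,0]],[[0,0,-1],[0,0,0]],[[0,0,0],[0,0,0]]]' >/dev/null && python3 tq.py
```

```text
t 15.2 yaw 1.5536 th 1.5388 L 0.1291 z 0.1144 F [-0.7 -0.  -4.8] Mz 0.00 T 0.09
t 15.5 yaw 1.5940 th 1.5856 L 0.1291 z 0.1140 F [-0.4  0.7 -5.3] Mz -0.01 T 0.05
t 15.9 yaw 1.5932 th 1.5765 L 0.1294 z 0.1358 F [ 0.7 -0.1 -4. ] Mz 0.02 T -0.07
```

```bash

python3 -m crank '[[[0,0,-2],[0,0,0]],[[0,0,-3],[0,0,0]],[[0,0,-2.4],[0,0,0]],[[0,0,0],[0,0,0]]]' >/dev/null && python3 tq.py
python3 -m crank '[[[2,-0.5,0],[0,0,0]],[[3,-0.8,0],[0,0,0]],[[3.4,-0.9,0],[0,0,0]],[[3.4,-0.9,0],[0,0,0]],[[3.4,-0.9,0],[0,0,0]]]' >/dev/null
python3 -m crank '[[[3.2,-0.9,0],[0,0,0]],[[2,-0.5,0],[0,0,0]],[[1,-0.2,0],[0,0,-0.1]],[[0,0,0],[0,0,-0.13]],[[0,0,0],[0,0,-0.13]]]' >/dev/null
python3 -m crank '[[[0,0,0],[0,0,-0.13]],[[0,0,0],[0,0,-0.13]],[[0,0,0],[0,0,-0.13]],[[0,0,0],[0,0,-0.13]],[[0,0,0],[0,0,-0.13]]]' >/dev/null
python3 -m crank '[[[0,0,0],[0,0,-0.13]],[[0,0,0],[0,0,-0.1]],[[0,0,0],[0,0,-0.07]],[[0,0,0],[0,0,0]],[[0,0,0],[0,0,0]]]' >/dev/null
python3 - <<'E'
from h import *
p,d=optics.grab_frame("side"); cv2.imwrite("pics/s4.png",cv2.resize(p[120:384,40:330,::-1],None,fx=2,fy=2))
togo(.522,.2765,.0317,2.902)
E
```

```text
t 16.3 yaw 1.5932 th 1.5681 L 0.1297 z 0.2116 F [ 1.3  0.7 -3.8] Mz 0.04 T -0.12
t 18.35 pos [0.5209 0.2764 0.207 ] yaw 2.9014 tilt [-0.0008 -0.0004] F [ 0.  -0.1 -5.4] M [ 0.04 -0.01 -0.04] w 0.02122301039539921
shift cm (in present axes) [-0.12  0.05 17.53] turn [-0.0006 -0.0007 -0.0006] q7 0.3905770239461391
```

View pics/s4.png

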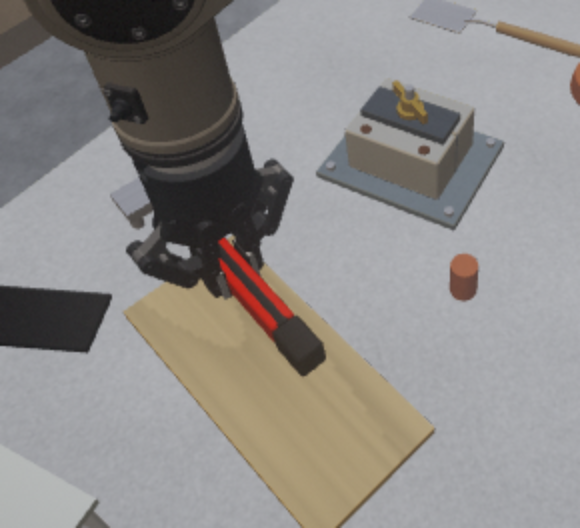

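The wrench hangs level above the board, the nut at about (408,103) has turned, and the spout stands at (463,277) undisturbed. I'll lower it in steps.

```bash

python3 -m crank '[[[-0.1,0,3],[0,0,0]],[[0,0,4],[0,0,0]],[[0,0,4],[0,0,0]],[[0,0,3],[0,0,0]],[[0,0,1.5],[0,0,0]]]' >/dev/null
python3 -m crank '[[[0,0,0.8],[0,0,0]],[[0,0,0.4],[0,0,0]],[[0,0,0],[0,0,0]],[[0,0,0],[0,0,0]]]' >/dev/null; python3 tq.py
python3 -c "
from h import *; togo(.522,.2765,.0317,2.902)"
```

```text
t 19.25 yaw 2.9030 th 1.7474 L 0.3474 z 0.0422 F [ 0.8  0.9 -4.4] Mz 0.01 T -0.30
t 19.25 pos [0.523  0.277  0.0422] yaw 2.903 tilt [0.0021 0.0011] F [ 0.8  0.9 -4.4] M [ 0.05 -0.02  0.01] w 0.02074505896183534
shift cm (in present axes) [ 0.08 -0.08  1.05] turn [0.0016 0.0018 0.001 ] q7 0.23818438922299945
```

```bash

python3 -m crank '[[[0,0,0.4],[0,0,0]],[[0,0,0.3],[0,0,0]],[[0,0,0.2],[0,0,0]],[[0,0,0],[0,0,0]],[[0,0,0],[0,0,0]]]' >/dev/null; python3 tq.py 
python3 -m crank '[[[0,0,0.1],[0,0,0]],[[0,0,0],[0,0,0]],[[0,0,0],[0,0,0]]]' >/dev/null; python3 tq.py 
python3 -m crank '[[[0,0,0.1],[0,0,0]],[[0,0,0],[0,0,0]],[[0,0,0],[0,0,0]]]' >/dev/null; python3 tq.py
```

```text
t 19.75 yaw 2.9032 th 1.7500 L 0.3469 z 0.0318 F [ 0.4 -0.5 -3. ] Mz -0.03 T -0.11
t 20.05 yaw 2.9031 th 1.7499 L 0.3469 z 0.0318 F [-3.3 -3.1  6.2] Mz 0.00 T 1.32
t 20.35 yaw 2.9031 th 1.7498 L 0.3469 z 0.0317 F [-4.6 -5.9 15. ] Mz -0.10 T 1.84
```

The wrench is on the board, with the board carrying the load. I'll ease off 1 mm, open, retreat upward and look.

```bash

python3 -m crank '[[[0,0,-0.13],[0,0,0]],[[0,0,0],[0,0,0]],[[0,0,0],[0,0,0]]]' >/dev/null; python3 tq.py 
python3 -m crank '[[[0,0,0],[0,0,0]],[[0,0,0],[0,0,0]],[[0,0,0],[0,0,0]],[[0,0,0],[0,0,0]],[[0,0,0],[0,0,0]]]' 6
python3 -m crank '[[[0,0,-1.5],[0,0,0]],[[0,0,-3],[0,0,0]],[[0,0,-4],[0,0,0]],[[0,0,-5],[0,0,0]],[[0,0,-5],[0,0,0]]]' >/dev/null
python3 -m crank '[[[-3,0,0],[0,0,0]],[[-5,-1,0],[0,0,0]],[[-5,-4,0],[0,0,0]],[[0,-4,0],[0,0,0]],[[0,0,0],[0,0,0]]]'
python3 - <<'E'
from h import *
p,d=optics.grab_frame("side"); cv2.imwrite("pics/s5.png",cv2.resize(p[120:384,40:330,::-1],None,fx=2,fy=2))
W=cloud("side",p,d); hsv=cv2.cvtColor(p,cv2.COLOR_RGB2HSV).astype(int)
m=((hsv[...,0]<6)|(hsv[...,0]>174))&(hsv[...,1]>150)&(hsv[...,2]>80)&(W[...,2]>.045)&(W[...,1]>.15)&(W[...,0]>.3)
P=W[m]; print(P.mean(0).round(4),np.percentile(P[:,2],[5,50,95]).round(4))
E
```

```text
t 20.65 yaw 2.9032 th 1.7496 L 0.3471 z 0.0318 F [-2.8 -3.6  7.2] Mz 0.03 T 1.19
clock: 21.15
tcp_pos: [0.5221, 0.2765, 0.031]
orientation: [-0.373, -3.119, -0.0]
contact_force: [1.1, 0.8, 0.6]
grip_width: 0.0601
gripper_force: 0.0
clock: 22.15
tcp_pos: [0.6189, 0.1621, 0.216]
orientation: [-0.388, -3.117, 0.007]
contact_force: [-0.5, 0.8, -0.2]
grip_width: 0.0603
gripper_force: 0.0
[0.5002 0.2839 0.0593] [0.0509 0.0602 0.0623]
```

View pics/s5.png

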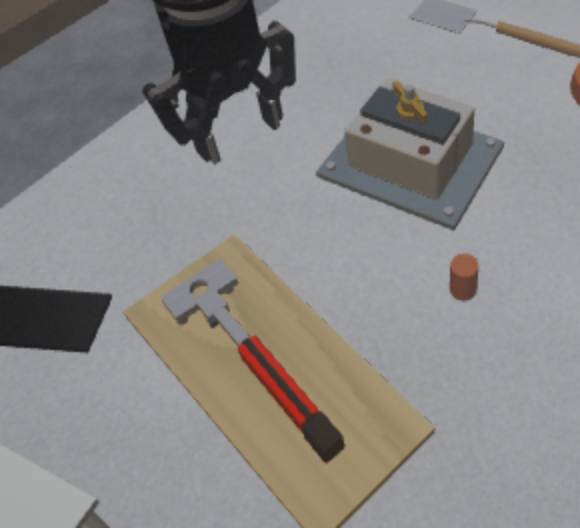

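The wrench stands on the board (head at about (200,290), end block at (322,437)) with its grip at the same height as at the start. The arm is clear, so I'll hand in.

```bash
python3 -c "
from bench import r; print(r.hand_in())"
```

```text
the job is handed in; nothing more can be done
None
```

The job is handed in at about 22 s of the 70 s allowed, with no verdict returned: by torque and yaw readings the wrench clicked on the nut at about 0.06–0.08 rad (limit 0.115), and it is back standing on the board with the arm clear and the pot, spout and scraper not touched.

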